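# Snap the pantry scoop into its shelf-lip holder

## Robot

A 6-joint arm with a two-finger parallel gripper is mounted at the origin on the work surface. World frame = base frame: x ahead of the robot, y to its left, z up, the work surface at z = 0. Lengths are in mm, angles in degrees, forces in N, time in s.
With the tool pointing down it reaches from about 350 to 850 mm from the base axis. Payload 8.1 kg.
Tool frame: the origin (TCP) lies on the centre line of the jaws, within the pads' length; the fingertips stand 19 mm ahead of it and the grasp point (between the pads) is the TCP; z points along the fingers, y is the line along which they close (so a half turn about z gives the same grasp; the last joint's range is limited). The gripper opens to 85 mm and grips with 20 to 120 N. Pads are 22 mm wide; open, the fingers measure 114 mm over their backs; the gripper's body (76 mm by 85 mm) begins 54 mm behind the grasp point. The pads swing forward as they close: fully open they stand 13 mm farther back than shut.
Start: joints at [-70.325, 7.471, 85.268, -0, 87.261, -4.893], TCP at [249.488, -545.675, 250.292] pointing down, gripper open.
Joint ranges: [-169.43, 169.43], [-51.17, 129.36], [1.28, 143.12], [-76.62, 256.62], [0, 156.53], [-152.29, 152.29]. Speed limits (degrees/s): [136.94, 136.94, 159.86, 180, 180, 180].

## Interface

Orientations are given as [roll, pitch, yaw] about the fixed x, y, z axes, in that order (R = Rz(yaw) Ry(pitch) Rx(roll)).
In Python, from bench import r gives the robot as it stands. The module is installed in compiled form; this text tells all that it offers.
- The arm moves only by the tool servo_tool, never from a script. Its arguments are lists of equal length, an entry for each row: "fingers": the finger opening in m, from 0 to 0.0854; "linear": the shift along the tool's x, y, z in m, a list of three; "rotation": the turn, a rotation vector about the tool's x, y, z in degrees, a list of three. A call has 1 to 10 rows; each row is the pose to reach, as a shift and turn from the pose commanded when the call began, along the tool's axes at that moment; what a row does not reach only later rows make up. A row lasts 1/10 s, in which the tool goes at most 50 mm and 8.59 degrees, less where a joint would pass 70% of its speed; a pose out of reach is approached as far as the arm can. A call with a gripper value outside its range is refused whole. The fingers move at their own pace and stop on an object; "force" is the grip in N (left out, the last holds). Time passes only in rows, so rows that repeat a pose let the fingers close. It gives the time, the measured TCP pose, the force, the opening and the grip force at its end, in the units of the state.
- r.sense(): the state, without advancing time (a new reading comes with each control period).
- r.snapshot(name): name is "side" or "top"; returns a dict with "frame" (384x512x3 uint8, red, green, blue), "fx", "fy", "cx", "cy" (pixels), "k1" (the pictures are not rectified: a ray, as slopes to the right and down, at radius r is drawn at 1 + k1 r^2 times it, then the intrinsics apply), "camera_from_world" (4x4, takes a point from world to camera coordinates). Camera axes: x right, y up, looking along -z (the intrinsics and any distortion apply to the point x, -y, -z); pixel columns grow to the right and rows downward; lengths in mm; the calibration is good to about 2 mm. A picture is of the moment at which its call begins. There is no depth.
- r.hand_in(): hands the job in; it is judged then, once.
The state is a dict: "time": time; "joint_pos": joint angles; "qd": joint speeds; "joint_efforts": joint torques, N m; "tool_pos": TCP position; "tcp_rot": TCP orientation; "ft_force": force on the tool from outside, world axes, zero at the start; "wrist_torque": the same for the moment, N m; "finger_gap": finger opening in mm; "grip_force": force on a finger pad.
Only numpy, scipy, OpenCV 4.12 (cv2) and the standard library are available. Lean on these libraries where they do the work, as an engineer would, in place of code of your own. Each camera call takes 0.05 s, during which the arm holds its last target. There are 200 camera calls.

## Task

Put the steel scoop away in the grey plastic holder clamped to the front lip of the low shelf: with the bowl tilted up, tuck the tail of its handle under the holder's hood, then bring the handle down, feel along for the spot where its narrow neck sits over the two spring jaws of the adjustable clip, and press it in, without forcing the plastic, until it snaps fully home; let go. Leave the spoon, the crockery and the stores where they stand.

Things in the scene. Friction and masses are not known exactly. Their poses are not given: they have to be found in the camera images.
- scoop: Loose steel scoop, 277 mm long, 0.16 kg, lying on its bowl. x runs from tail to bowl, z up; origin level with the bowl's underside, below the grip part. Handle: bar 18 wide (y), underside at z=28, top at 40 mm, from x=-82 to 105. Grip across it at x=-10 to 30. Bowl: x=105 to 195, 64 wide, 40 high; centre of mass near x=116.
- scoop_neck (a point): Centre of the neck, where the handle narrows to 10 mm wide (scoop frame x=70 to 90 mm; this point x=80, y=0, z=34).
- scoop_tail (a point): Middle of the rounded tail tip of the handle (scoop frame x=-82, y=0, z=34 mm).
- holder: Fixed grey plastic holder on a low white shelf (top 60 mm above the counter), clamped to its lip. Origin on the shelf top; x runs along the lip from hood to jaws, z up. Home: scoop's axes agree with the holder's, scoop's origin 12 mm above this one and 0 to 28 mm along x, as the clip stands (0.06 rad of droop is normal). Between hood (x<-34) and jaws (x>73 mm) nothing is over 5 mm high.
- holder_clip (a point): Middle of the clip's range (holder x=94, y=0, z=46 mm; axes as holder): the neck's home is here +-14 mm in x, for the clip with its two spring jaws is set somewhere there; find it by feel. Jaws 14 mm long, tops z=67, slope in to lips 6 mm apart at z=55, saddle z=40. The neck snaps through at 3 to 8 N if within 3 mm of their middle; the wide handle cannot: over 60 N breaks the plastic.
- holder_hood (a point): Middle of the tail tip's range when home (holder x=-68 +-14, y=0, z=46 mm; axes as holder). Hood: cheeks 24 mm apart, back wall x=-83.5, roof underside z=55, flared up from x=-44 to the mouth at -37; rest bar at x=-42, top z=40, open behind it so a tilted tail can dip. Go in at about 0.3 rad, bowl up; tail at the wall puts the neck at x=80, the low end of the clip's range.
- spoon: Bystander: long spoon with a round wooden handle and steel bowl, lying on the counter; not to be confused with the scoop.
- canister: Bystander on the shelf, behind the holder: white ceramic canister, 98 mm across, 138 mm tall, with bamboo lid. Origin under its centre.
- containers: Bystander on the shelf: two yellow plastic containers with snap lids, one on the other, 106 x 116 x 112 mm. Origin under the centre.
- shaker: Bystander on the shelf: closed glass salt shaker with steel top, 42 mm across, 82 mm tall. Origin under its centre.
- mug: Bystander on the counter: blue ceramic mug, 80 mm across, 90 mm tall. Origin under its centre.
- jar: Bystander on the counter: closed amber glass jar, 72 mm across, 110 mm tall. Origin under its centre.
- tin: Bystander on the counter: food can, 74 mm across, 100 mm tall. Origin under its centre.

How it is judged:
By the outcome, as a careful person would: the job done as asked, in the order asked, and still so for the second after the job is handed in, with the robot touching nothing.
It also fails if it takes over 51 s, if anything falls off the work surface, if the arm or the gripper's body presses on something with over 40 N, if the wrist force passes 120 N, or if a joint passes its speed limit or range.

## Working session

There is one attempt and no reset: what is moved stays moved. The work goes in short steps, Python scripts to look and compute and a tool call to move; the robot and the scene stay as the last step left them, time stands still between calls to the robot, and variables do not carry over. Pictures are saved under pics/ and viewed, at most 10 in all, crops included, and the job is handed in when it is done.

Besides the shell and the picture viewer there is one more tool, called after "Emit:" as name(argument=value, ...) on one line, values as JSON. servo_tool: Moves the arm, as the interface text tells. Its arguments: {"type":"object","properties":{"fingers":{"type":"array","items":{"type":"number"}},"linear":{"type":"array","items":{"type":"array","items":{"type":"number"}}},"rotation":{"type":"array","items":{"type":"array","items":{"type":"number"}}},"force":{"type":"number"}},"required":["fingers","linear","rotation"]}

```bash
mkdir -p pics; python3 - <<'E'
from bench import r
import cv2,pickle
for n in("top","side"):
    s=r.snapshot(n); cv2.imwrite(f"pics/{n}0.png",s["frame"][:,:,::-1]); pickle.dump(s,open(f"{n}0.pkl","wb"))
    print(n,s["fx"],s["fy"],s["cx"],s["cy"],s["k1"],s["camera_from_world"].round(3).tolist() if hasattr(s["camera_from_world"],'round') else s["camera_from_world"])
print(r.sense())
E
```

```text
top 397.6818186828593 397.6818186828593 247.14916648906086 193.24678366544268 -0.13694265901391922 [[-0.007, -1.0, -0.006, 17.36], [0.985, -0.007, 0.17, -595.105], [-0.17, -0.004, 0.985, -1039.384], [0.0, 0.0, 0.0, 1.0]]
side 386.81861925760126 386.81861925760126 253.80144405978 195.0648987452988 -0.038455981931255157 [[-0.798, -0.603, -0.005, 462.1], [0.44, -0.588, 0.679, -310.009], [-0.412, 0.54, 0.734, -1172.549], [0.0, 0.0, 0.0, 1.0]]
{'time': 0.1, 'joint_pos': array([-7.03233851e+01,  7.51155451e+00,  8.53228197e+01, -1.58381346e-03,
        8.72622958e+01, -4.89251788e+00]), 'qd': array([ 0.0301264 , -0.05608855, -0.1341735 , -0.01299377,  0.02920958,
        0.02280858]), 'joint_efforts': array([ 8.30360714e-04, -5.70948887e+01, -5.01942873e+01, -1.50585242e-04,
        8.22758971e-03, -2.03935101e-04]), 'tool_pos': array([ 249.3337949 , -545.22802076,  249.34335625]), 'tcp_rot': array([-1.79903547e+02, -6.66855518e-03,  2.45692041e+01]), 'ft_force': array([ 0.18705298, -0.17478465, -0.32252887]), 'wrist_torque': array([ 0.02034137,  0.03748066, -0.03102091]), 'grip_force': 0.0, 'finger_gap': 85.61459329352341}
```

View pics/top0.png

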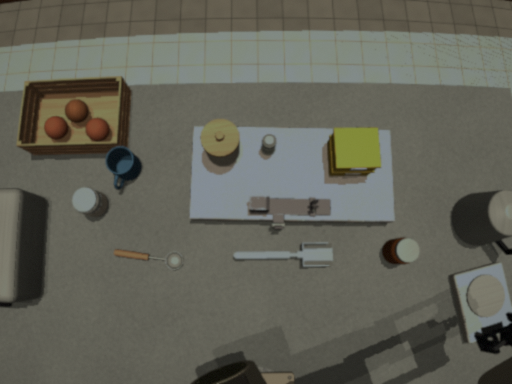

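View pics/side0.png

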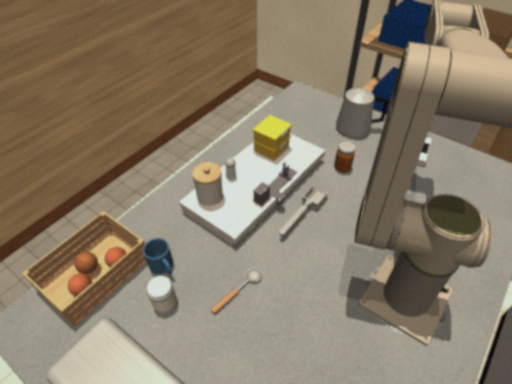

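The top view shows the scoop lying with its tail at px (235,256) and bowl at (332,255). The holder hood is at (259,204) and the jaws at (313,206), so both point the same way (image right, roughly world -y).

```bash
cat > h.py <<'E'
import numpy as np,cv2,pickle
def ray(s,u,v):
    d=np.array([(u-s["cx"])/s["fx"],(v-s["cy"])/s["fy"]]);p=d.copy()
    for _ in range(20): p=d/(1+s["k1"]*(p@p))
    T=np.array(s["camera_from_world"]);R=T[:3,:3]
    return -R.T@T[:3,3], R.T@np.array([p[0],-p[1],-1])
def onz(s,u,v,z):
    c,d=ray(s,u,v); return (c+d*(z-c[2])/d[2]).round(1)
def proj(s,P):
    T=np.array(s["camera_from_world"]);q=T[:3,:3]@np.array(P,float)+T[:3,3]
    p=np.array([q[0],-q[1]])/-q[2];p=p*(1+s["k1"]*(p@p))
    return np.array([s["cx"]+s["fx"]*p[0],s["cy"]+s["fy"]*p[1]]).round(1)
E
python3 - <<'E'
import pickle,cv2,numpy as np
t=pickle.load(open("top0.pkl","rb"))["frame"][:,:,::-1]
s=pickle.load(open("side0.pkl","rb"))["frame"][:,:,::-1]
a=cv2.resize(t[185:275,225:345],None,fx=6,fy=6,interpolation=cv2.INTER_CUBIC)
cv2.imwrite("pics/tc.png",cv2.convertScaleAbs(a,alpha=1.3))
b=cv2.resize(s[150:245,240:335],None,fx=6,fy=6,interpolation=cv2.INTER_CUBIC)
cv2.imwrite("pics/sc.png",cv2.convertScaleAbs(b,alpha=1.3))
E
```

```text
(no output)
```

View pics/tc.png

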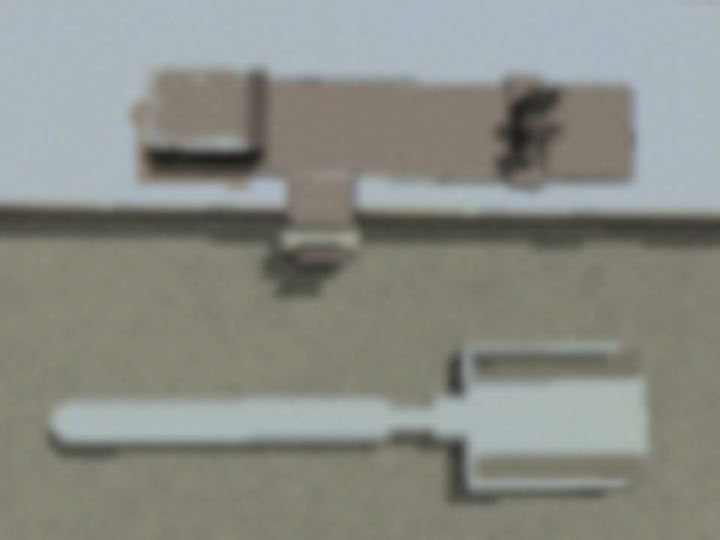

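View pics/sc.png

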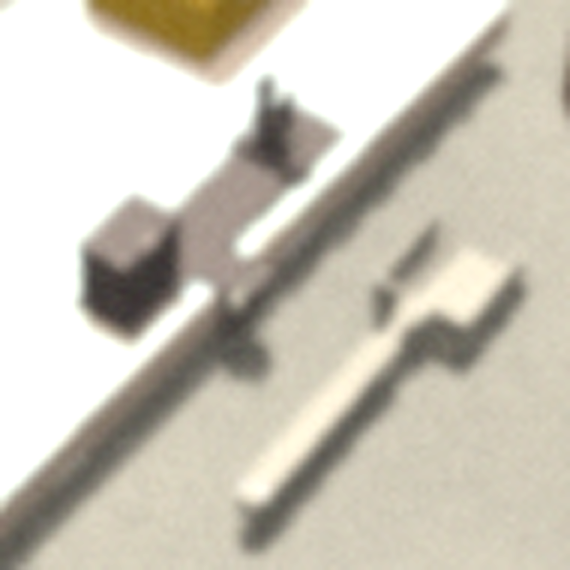

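The crops show the scoop tail at crop (50,421), neck at (412,418) and bowl end at (648,418). The holder plate spans 138 to 632 by 82 to 182, the hood roof 155 to 262 by 72 to 148, and the jaws are near (525,130).

```bash
python3 - <<'E'
import pickle; from h import *
t=pickle.load(open("top0.pkl","rb"));s=pickle.load(open("side0.pkl","rb"))
T=lambda X,Y,z:onz(t,225+(X+.5)/6-.5,185+(Y+.5)/6-.5,z)
S=lambda X,Y,z:onz(s,240+(X+.5)/6-.5,150+(Y+.5)/6-.5,z)
print("scoop tail",T(50,421,36),"h",T(100,422,40),T(370,420,40),"neck",T(412,418,40),"x105",T(466,418,40),"bowlend",T(648,418,40), "bowl edges",T(466,345,40),T(466,490,40))
print("S tail",S(240,500,36),"h", "neck",S(392,345,40),"bowl far corners",S(520,270,40))
print("plate",*[T(x,y,65) for x,y in((138,82),(138,182),(632,87),(632,182))])
print("lip L/R",T(0,212,60),T(719,216,60))
print("roof",*[T(x,y,118) for x,y in((155,72),(155,138),(262,148),(262,72))])
print("clip block",*[T(x,y,65) for x,y in((505,80),(545,80),(505,185),(545,185))],"jaw tops",T(545,97,127),T(530,130,127))
print("S roof",*[S(x,y,118) for x,y in((133,197),(180,225),(125,268),(85,248))])
print("S jawtops",S(266,80,127),S(290,105,127))
print("S plate end",S(342,133,65),S(305,178,65))
E
```

```text
scoop tail [428.5  53.1  36. ] h [427.8  30.3  40. ] [427.7 -91.6  40. ] neck [ 428.4 -110.6   40. ] x105 [ 428.1 -135.1   40. ] bowlend [ 426.9 -218.2   40. ] bowl edges [ 461.  -135.9   40. ] [ 395.8 -134.3   40. ]
S tail [431.   52.4  36. ] h neck [422.4 -92.9  40. ] bowl far corners [ 392.1 -190.9   40. ]
plate [579.1  12.1  65. ] [533.8  12.4  65. ] [ 575.1 -211.3   65. ] [ 531.9 -209.6   65. ]
lip L/R [521.3  74.4  60. ] [ 516.6 -249.7   60. ]
roof [574.9   4.6 118. ] [546.4   4.8 118. ] [541.8 -40.7 118. ] [574.5 -41.2 118. ]
clip block [ 578.7 -153.6   65. ] [ 578.6 -171.8   65. ] [ 531.1 -152.1   65. ] [ 530.9 -170.1   65. ] jaw tops [ 561.4 -161.   127. ] [ 547.3 -154.1  127. ]
S roof [572.2 -37.7 118. ] [537.4 -35.6 118. ] [542.7  10.2 118. ] [570.   11.3 118. ]
S jawtops [ 561.4 -158.2  127. ] [ 537.7 -148.5  127. ]
S plate end [ 531.2 -204.1   65. ] [ 527.7 -156.8   65. ]
```

```bash
cat >> h.py <<'E'
from scipy.spatial.transform import Rotation as Ro
def Rt(yaw=90,th=0): # th rad bowl up ; yaw tool
    a=np.radians(yaw-90)
    return Ro.from_euler('z',a)*Ro.from_euler('x',-th)*Ro.from_euler('xyz',[180,0,90],degrees=True)
def go(p,yaw=90,th=0):
    from bench import r
    st=r.sense(); R=Ro.from_euler('xyz',st["tcp_rot"],degrees=True)
    print("t",round(st["time"],2),"at",st["tool_pos"].round(1),st["tcp_rot"].round(2),"F",st["ft_force"].round(1),"M",st["wrist_torque"].round(2))
    print("lin m",(R.inv().apply(np.array(p)-st["tool_pos"])/1000).round(4).tolist(),"rot",(R.inv()*Rt(yaw,th)).as_rotvec(degrees=True).round(2).tolist())
# holder frame: origin, x axis
H0=np.array([555.8,-77.,60.]);YH=89.25
HR=Ro.from_euler('z',YH-180,degrees=True)
def hold(tail_x,tail_z,th,grip=20): # TCP for tail tip at holder (x,z), tilt th
    L=82+grip
    return H0+HR.apply([tail_x+L*np.cos(th),0,tail_z+L*np.sin(th)])
E
python3 - <<'E'
from h import *
go([428,-49.5,150])
t=pickle.load(open("top0.pkl","rb"))
print("containers front",onz(t,329,172,60),onz(t,378,172,60),"can",onz(t,220,157,60),"jar",onz(t,400,250,110))
E
```

```text
t 0.1 at [ 249.3 -545.2  249.3] [-1.799e+02 -1.000e-02  2.457e+01] F [ 0.2 -0.2 -0.3] M [ 0.02  0.04 -0.03]
lin m [0.3686, -0.3764, 0.1] rot [-0.08, -0.06, -65.43]
containers front [ 651.5 -213.    60. ] [ 651.  -351.5   60. ] can [696.1  87.7  60. ] jar [ 433.2 -381.2  110. ]
```

Emit:
servo_tool(fingers=[0.06,0.06,0.06,0.06,0.06,0.06,0.06,0.06,0.06,0.06], linear=[[0.3686,-0.3764,0.1],[0.3686,-0.3764,0.1],[0.3686,-0.3764,0.1],[0.3686,-0.3764,0.1],[0.3686,-0.3764,0.1],[0.3686,-0.3764,0.1],[0.3686,-0.3764,0.1],[0.3686,-0.3764,0.1],[0.3686,-0.3764,0.1],[0.3686,-0.3764,0.1]], rotation=[[0,0,-65.4],[0,0,-65.4],[0,0,-65.4],[0,0,-65.4],[0,0,-65.4],[0,0,-65.4],[0,0,-65.4],[0,0,-65.4],[0,0,-65.4],[0,0,-65.4]], force=100)

```text
time: 1.1
tool_pos: [416.2, -81.6, 156.6]
tcp_rot: [180.0, 0.0, 90.0]
ft_force: [0.9, -1.3, 0.0]
finger_gap: 59.9
grip_force: 0.0
```

```bash
python3 - <<'E'
from h import *
go([428,-49.5,100])
E
```

```text
t 1.1 at [416.2 -81.6 156.6] [1.7998e+02 1.0000e-02 8.9970e+01] F [ 0.9 -1.3  0. ] M [ 0.04 -0.03 -0.03]
lin m [0.0321, 0.0118, 0.0566] rot [0.02, 0.01, -0.03]
```

Emit:
servo_tool(fingers=[0.06,0.06,0.06,0.06], linear=[[0.0321,0.0118,0.0566],[0.0321,0.0118,0.0566],[0.0321,0.0118,0.0566],[0.0321,0.0118,0.0566]], rotation=[[0,0,0],[0,0,0],[0,0,0],[0,0,0]])

```text
time: 1.5
tool_pos: [427.8, -51.6, 100.6]
tcp_rot: [-180.0, 0.0, 90.0]
ft_force: [0.1, -0.3, 0.3]
finger_gap: 59.8
grip_force: 0.0
```

```bash
python3 - <<'E'
from h import *
from bench import r
go([428,-49.5,34.5])
s=r.snapshot("side"); pickle.dump(s,open("s1.pkl","wb"))
cv2.imwrite("pics/s1.png",cv2.resize(s["frame"][140:260,220:360,::-1],None,fx=5,fy=5,interpolation=cv2.INTER_CUBIC))
E
```

```text
t 1.5 at [427.8 -51.6 100.6] [-1.7996e+02  1.0000e-02  9.0000e+01] F [ 0.1 -0.3  0.3] M [ 0.03 -0.01 -0.  ]
lin m [0.0021, 0.0003, 0.0661] rot [-0.04, 0.01, 0.0]
```

View pics/s1.png

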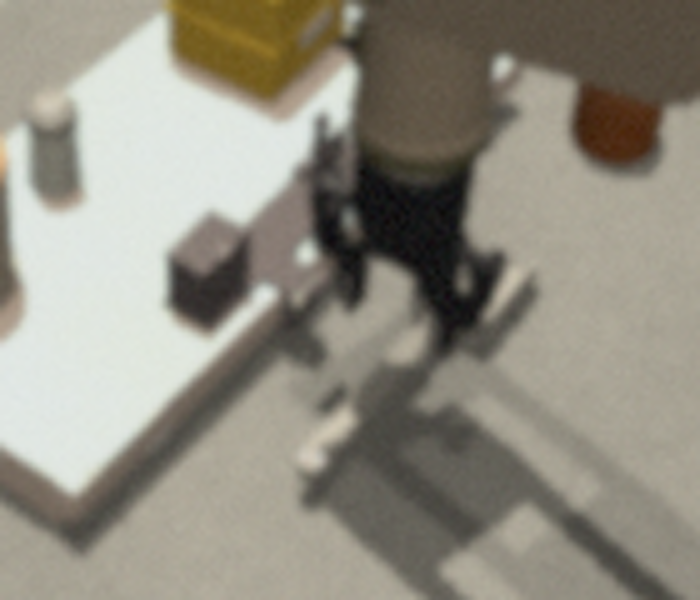

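The open fingers straddle the handle at about (390,330), clear of the shelf lip, so I'm going down to grip.

Emit:
servo_tool(fingers=[0.06,0.06,0.06,0.01,0.01,0.01,0.01,0.01,0.01,0.01], linear=[[0.002,0.0003,0.04],[0.002,0.0003,0.0655],[0.002,0.0003,0.0655],[0.002,0.0003,0.0655],[0.002,0.0003,0.0655],[0.002,0.0003,0.0655],[0.002,0.0003,0.0655],[0.002,0.0003,0.0655],[0.002,0.0003,0.0655],[0.002,0.0003,0.0655]], rotation=[[0,0,0],[0,0,0],[0,0,0],[0,0,0],[0,0,0],[0,0,0],[0,0,0],[0,0,0],[0,0,0],[0,0,0]], force=100)

```text
time: 2.55
tool_pos: [429.3, -49.6, 35.8]
tcp_rot: [179.9, 0.0, 90.0]
ft_force: [2.6, -0.1, 4.6]
finger_gap: 16.0
grip_force: 98.1
```

```bash
python3 - <<'E'
from h import *
go([428,-49.5,150],th=0.3)
E
```

```text
t 2.55 at [429.3 -49.6  35.8] [1.7988e+02 3.0000e-02 8.9980e+01] F [ 2.6 -0.1  4.6] M [-0.32 -0.46  0.24]
lin m [0.0001, -0.0011, -0.1142] rot [0.12, -17.16, -0.03]
```

Emit:
servo_tool(fingers=[0.01,0.01,0.01,0.01,0.01,0.01,0.01,0.01], linear=[[0,0,-0.03],[0,0,-0.07],[0,0,-0.11],[0,0,-0.15],[0,0,-0.15],[0,0,-0.15],[0,0,-0.15],[0,0,-0.15]], rotation=[[0,0,0],[0,0,0],[0,-8,0],[0,-17.2,0],[0,-17.2,0],[0,-17.2,0],[0,-17.2,0],[0,-17.2,0]])

```text
time: 3.35
tool_pos: [426.8, -50.1, 182.8]
tcp_rot: [-179.8, 17.1, 89.9]
ft_force: [-0.2, 0.8, -0.7]
finger_gap: 15.7
grip_force: 98.0
```

```bash
python3 - <<'E'
from h import *
from bench import r
st=r.sense();go([0,0,0]);print(st["finger_gap"])
for n in("side","top"):
    s=r.snapshot(n); pickle.dump(s,open(n[0]+"2.pkl","wb"))
    p=st["tool_pos"]; Rm=Ro.from_euler('xyz',st["tcp_rot"],degrees=True)
    for d in((102,0,0),(-60,0,0),(-175,0,0)): print(n,d,proj(s,p+Rm.apply(d)))
a=pickle.load(open("s2.pkl","rb"))["frame"][110:250,210:370,::-1];b=pickle.load(open("t2.pkl","rb"))["frame"][160:300,200:360,::-1]
cv2.imwrite("pics/c2.png",cv2.resize(np.hstack([a,b]),None,fx=2.5,fy=2.5,interpolation=cv2.INTER_CUBIC))
E
```

```text
t 3.35 at [426.8 -50.1 182.8] [-179.76   17.13   89.95] F [-0.2  0.8 -0.7] M [ 0.39 -0.03 -0.03]
lin m [0.1013, -0.4262, 0.1619] rot [-0.25, 17.13, -0.09]
15.707886900183155
side (102, 0, 0) [283.2 209.9]
side (-60, 0, 0) [310.7 171.5]
side (-175, 0, 0) [328.8 146. ]
top (102, 0, 0) [233.3 254.5]
top (-60, 0, 0) [299.4 253.7]
top (-175, 0, 0) [350.  252.6]
```

View pics/c2.png

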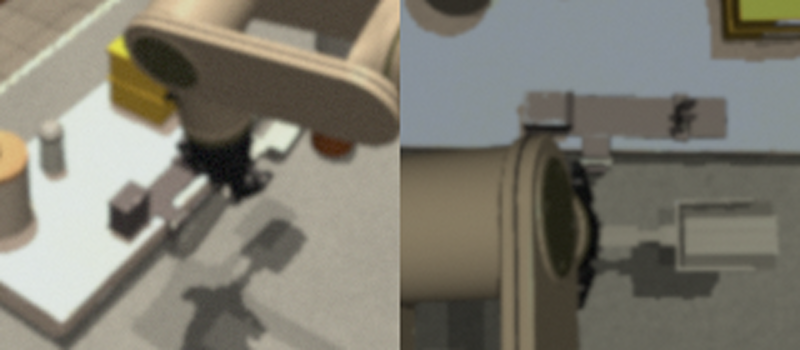

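The scoop is held and lifted. In the side view the tail is hard to tell from the shelf strip near crop (190,195), so I need a closer crop.

```bash
python3 - <<'E'
from h import *
a=pickle.load(open("s2.pkl","rb"))["frame"][135:225,262:342,::-1]
cv2.imwrite("pics/c3.png",cv2.resize(cv2.convertScaleAbs(a,alpha=1.3),None,fx=6.5,fy=6.5,interpolation=cv2.INTER_CUBIC))
E
```

```text
(no output)
```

View pics/c3.png

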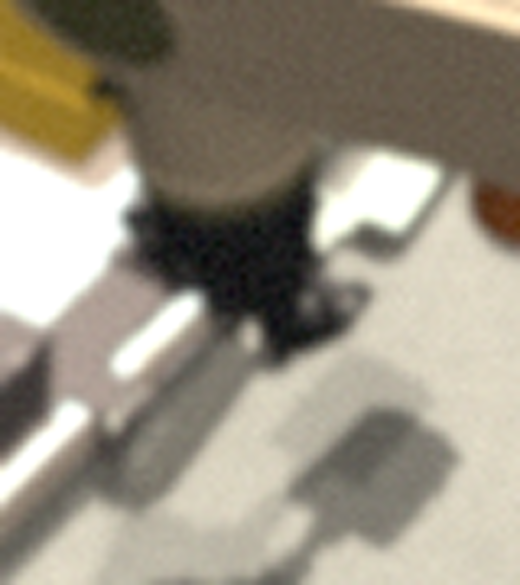

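The grey handle's tail is at crop (125,495), px (281,211), against a predicted (283,210). The grasp is true, so I'm moving over the holder.

```bash
python3 - <<'E'
from h import *
p=hold(-22,54.0,0.3); print(p)
go(p+[0,0,41.3],YH,0.3)
E
```

```text
[ 554.81246434 -152.43785839  144.14306108]
t 3.45 at [427.3 -50.3 183.5] [-179.83   17.16   89.91] F [-0.2  0.3 -1.3] M [ 0.36 -0.04  0.  ]
lin m [-0.098, 0.1278, 0.0278] rot [0.02, -0.03, 0.63]
```

Emit:
servo_tool(fingers=[0.01,0.01,0.01,0.01,0.01,0.01,0.01], linear=[[-0.03,0.04,0.009],[-0.06,0.08,0.018],[-0.098,0.1278,0.0278],[-0.098,0.1278,0.0278],[-0.098,0.1278,0.0278],[-0.098,0.1278,0.0278],[-0.098,0.1278,0.0278]], rotation=[[0,0,0.6],[0,0,0.6],[0,0,0.6],[0,0,0.6],[0,0,0.6],[0,0,0.6],[0,0,0.6]])

```text
time: 4.15
tool_pos: [555.0, -150.9, 186.8]
tcp_rot: [179.9, 17.2, 89.4]
ft_force: [0.2, 0.5, -1.7]
finger_gap: 15.9
grip_force: 98.2
```

```bash
python3 - <<'E'
from h import *
from bench import r
p=hold(-22,54.0,0.3)
go(p+[0,0,1.3],YH,0.3)
st=r.sense()
for n in("side","top"):
    s=r.snapshot(n); pickle.dump(s,open(n[0]+"3.pkl","wb"))
    p=st["tool_pos"]; Rm=Ro.from_euler('xyz',st["tcp_rot"],degrees=True)
    for d in((102,0,1.3),(-60,0,1.3),(-85,0,1.3)): print(n,d,proj(s,p+Rm.apply(d)))
a=pickle.load(open("s3.pkl","rb"))["frame"][130:220,230:330,::-1];b=pickle.load(open("t3.pkl","rb"))["frame"][160:250,235:335,::-1]
cv2.imwrite("pics/c4.png",cv2.resize(cv2.convertScaleAbs(np.hstack([a,b]),alpha=1.3),None,fx=4,fy=4,interpolation=cv2.INTER_CUBIC))
E
```

```text
t 4.15 at [ 555.  -150.9  186.8] [179.89  17.16  89.36] F [ 0.2  0.5 -1.7] M [0.35 0.02 0.  ]
lin m [0.0107, -0.0002, 0.04] rot [0.14, -0.02, 0.1]
side (102, 0, 1.3) [268.5 174. ]
side (-60, 0, 1.3) [294.7 140. ]
side (-85, 0, 1.3) [298.6 135. ]
top (102, 0, 1.3) [274.2 201.5]
top (-60, 0, 1.3) [340.7 198.6]
top (-85, 0, 1.3) [351.5 198.2]
```

View pics/c4.png

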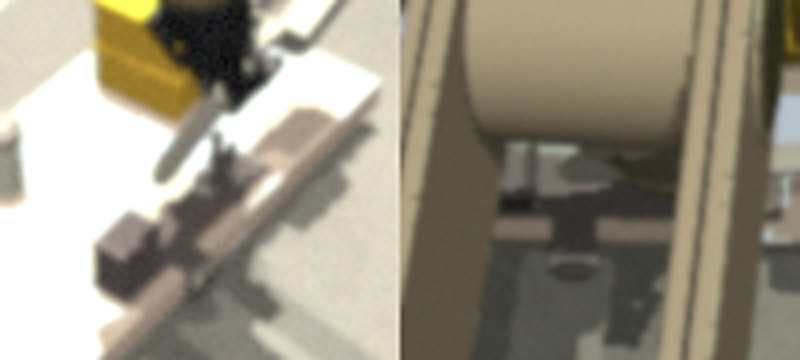

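The tail tip shows at side-view crop (163,177), px (271,174), within about 2 px of the prediction, floating over the plate before the hood mouth. I'm descending to the entry line.

Emit:
servo_tool(fingers=[0.01,0.01,0.01,0.01,0.01], linear=[[0.005,0,0.02],[0.0107,0,0.04],[0.0107,0,0.04],[0.0107,0,0.04],[0.0107,0,0.04]], rotation=[[0,0,0],[0,0,0],[0,0,0],[0,0,0],[0,0,0]])

```text
time: 4.75
tool_pos: [556.1, -152.5, 146.6]
tcp_rot: [179.8, 17.2, 89.4]
ft_force: [1.2, 0.5, 0.2]
finger_gap: 15.7
grip_force: 99.3
```

```bash
python3 - <<'E'
from h import *
p=hold(-22,54.0,0.3)
go(p+[0,0,1.3],YH,0.3)
E
```

```text
t 4.75 at [ 556.1 -152.5  146.6] [179.77  17.2   89.36] F [1.2 0.5 0.2] M [ 0.37 -0.11  0.03]
lin m [0.0004, -0.0013, 0.001] rot [0.27, 0.01, 0.11]
```

Emit:
servo_tool(fingers=[0.01,0.01,0.01,0.01,0.01,0.01], linear=[[0.005,0,0.001],[0.01,0,0.001],[0.015,0,0.001],[0.02,0,0.001],[0.025,0,0.001],[0.025,0,0.001]], rotation=[[0,0,0],[0,0,0],[0,0,0],[0,0,0],[0,0,0],[0,0,0]])

```text
time: 5.35
tool_pos: [556.0, -128.3, 136.9]
tcp_rot: [179.9, 17.1, 89.4]
ft_force: [-0.4, 1.3, 0.5]
finger_gap: 15.6
grip_force: 98.4
```

Emit:
servo_tool(fingers=[0.01,0.01,0.01,0.01,0.01], linear=[[0.003,0,0],[0.006,0,0],[0.009,0,0],[0.012,0,0],[0.012,0,0]], rotation=[[0,0,0],[0,0,0],[0,0,0],[0,0,0],[0,0,0]])

```text
time: 5.85
tool_pos: [556.5, -117.5, 133.9]
tcp_rot: [179.8, 17.2, 89.4]
ft_force: [-0.8, 1.1, 0.6]
finger_gap: 16.1
grip_force: 98.4
```

```bash
python3 - <<'E'
from h import *
from bench import r
go(hold(-80,36,.3)+[0,0,1.3],YH,.3)
st=r.sense();s=r.snapshot("side");p=st["tool_pos"];Rm=Ro.from_euler('xyz',st["tcp_rot"],degrees=True)
print(proj(s,p+Rm.apply((102,0,1.3))))
a=s["frame"][130:220,230:330,::-1]
cv2.imwrite("pics/c5.png",cv2.resize(cv2.convertScaleAbs(a,alpha=1.6),None,fx=6,fy=6,interpolation=cv2.INTER_CUBIC))
E
```

```text
t 5.85 at [ 556.5 -117.5  133.9] [179.82  17.18  89.36] F [-0.8  1.1  0.6] M [ 0.58 -0.04 -0.03]
lin m [0.0239, -0.0012, -0.0006] rot [0.21, -0.01, 0.11]
[262.2 190.2]
```

View pics/c5.png

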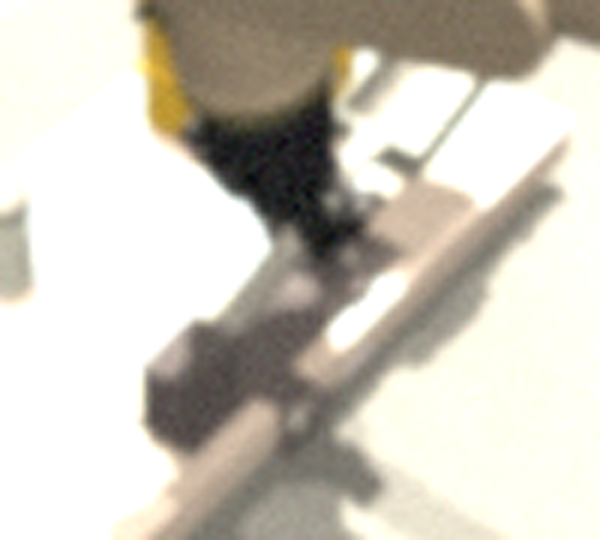

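The handle runs into the hood mouth at about crop (220,328) with the forces still near zero, so I'm continuing toward the back wall.

Emit:
servo_tool(fingers=[0.01,0.01,0.01,0.01,0.01,0.01], linear=[[0.003,0,0],[0.006,0,0],[0.009,0,0],[0.012,0,0],[0.015,0,0],[0.015,0,0]], rotation=[[0,0,0],[0,0,0],[0,0,0],[0,0,0],[0,0,0],[0,0,0]])

```text
time: 6.5
tool_pos: [556.7, -103.0, 129.5]
tcp_rot: [179.8, 17.2, 89.4]
ft_force: [0.5, 1.6, 0.7]
finger_gap: 16.1
grip_force: 98.4
```

Emit:
servo_tool(fingers=[0.01,0.01,0.01,0.01], linear=[[0.002,0,0],[0.004,0,0],[0.006,0,0],[0.008,0,0]], rotation=[[0,0,0],[0,0,0],[0,0,0],[0,0,0]])

```text
time: 6.9
tool_pos: [556.9, -95.9, 127.4]
tcp_rot: [179.8, 17.2, 89.3]
ft_force: [1.4, -0.6, 2.5]
finger_gap: 16.0
grip_force: 98.5
```

Emit:
servo_tool(fingers=[0.01,0.01], linear=[[0.0015,0,0],[0.003,0,0]], rotation=[[0,0,0],[0,0,0]])

```text
time: 7.1
tool_pos: [556.9, -94.3, 127.0]
tcp_rot: [179.8, 17.3, 89.3]
ft_force: [-1.7, -10.9, 3.8]
finger_gap: 15.5
grip_force: 98.4
```

Emit:
servo_tool(fingers=[0.01,0.01], linear=[[0.0015,0,0],[0.0015,0,0]], rotation=[[0,0,0],[0,0,0]])

```text
time: 7.3
tool_pos: [557.0, -94.1, 127.0]
tcp_rot: [179.8, 17.4, 89.3]
ft_force: [-0.6, -13.3, 4.9]
finger_gap: 15.9
grip_force: 98.4
```

```bash
sed -i 's/H0=np.array.*/H0=np.array([556.6,-80.5,60.])/' h.py; cat >> h.py <<'E'
def pose(s,th,lift=0.3):  # TCP with handle resting on bar, scoop shifted s
    x=-82+s+102*np.cos(th)
    return H0+HR.apply([x,0,40+6/np.cos(th)+(x+42)*np.tan(th)+lift+1.3])
def est(th0=None):
    from bench import r
    st=r.sense(); th=-np.radians(Ro.from_matrix(Ro.from_euler('xyz',st["tcp_rot"],degrees=True).as_matrix()@Rt(YH,0).as_matrix().T).as_rotvec(degrees=True)[0])
    h=HR.inv().apply(st["tool_pos"]-H0); print("th %.3f h %s s %.1f under-neck z %.1f"%(th,h.round(1),h[0]+82-102*np.cos(th),h[2]-1.3-6+60*np.sin(th)))
E
python3 - <<'E'
from h import *
est()
for th in(.24,.2,.16,.12,.08): go(pose(1,th),YH,th)
E
```

```text
Traceback (most recent call last):
  File "h.py", line 24, in <module>
    HR=Ro.from_euler('z',YH-180,degrees=True)
                         ^^
NameError: name 'YH' is not defined
```

```bash
sed -i 's/^H0=.*/&;YH=89.3/' h.py
python3 - <<'E'
from h import *
est()
for th in(.24,.2,.16,.12,.08): go(pose(1,th),YH,th)
E
```

```text
th 0.304 h [13.6  0.6 67. ] s -1.7 under-neck z 77.7
t 7.3 at [557.  -94.1 127. ] [179.79  17.44  89.29] F [ -0.6 -13.3   4.9] M [-1.68  0.13  0.1 ]
lin m [-0.0029, -0.0006, 0.0056] rot [0.21, 3.69, -0.0]
t 7.3 at [557.  -94.1 127. ] [179.79  17.44  89.29] F [ -0.6 -13.3   4.9] M [-1.68  0.13  0.1 ]
lin m [-0.003, -0.0006, 0.0082] rot [0.21, 5.99, 0.0]
t 7.3 at [557.  -94.1 127. ] [179.79  17.44  89.29] F [ -0.6 -13.3   4.9] M [-1.68  0.13  0.1 ]
lin m [-0.003, -0.0006, 0.0108] rot [0.21, 8.28, 0.01]
t 7.3 at [557.  -94.1 127. ] [179.79  17.44  89.29] F [ -0.6 -13.3   4.9] M [-1.68  0.13  0.1 ]
lin m [-0.0028, -0.0006, 0.0133] rot [0.21, 10.57, 0.01]
t 7.3 at [557.  -94.1 127. ] [179.79  17.44  89.29] F [ -0.6 -13.3   4.9] M [-1.68  0.13  0.1 ]
lin m [-0.0024, -0.0006, 0.0158] rot [0.21, 12.86, 0.02]
```

Emit:
servo_tool(fingers=[0.01,0.01,0.01,0.01], linear=[[-0.003,-0.0005,0.001],[-0.003,-0.0005,0.0045],[-0.003,-0.0005,0.008],[-0.003,-0.0005,0.008]], rotation=[[0,0,0],[0,3,0],[0,6,0],[0,6,0]])

```text
time: 7.7
tool_pos: [556.8, -97.6, 119.9]
tcp_rot: [179.7, 11.1, 89.3]
ft_force: [0.1, -1.0, 5.6]
finger_gap: 16.0
grip_force: 99.0
```

```bash
python3 - <<'E'
from h import *
est()
for th in(.16,.14,.12): go(pose(1,th),YH,th)
E
```

```text
th 0.193 h [17.1  0.4 59.9] s -1.0 under-neck z 64.1
t 7.7 at [556.8 -97.6 119.9] [179.72  11.08  89.26] F [ 0.1 -1.   5.6] M [ 0.34 -0.06 -0.01]
lin m [-0.0021, -0.0004, 0.0027] rot [0.27, 1.91, -0.03]
t 7.7 at [556.8 -97.6 119.9] [179.72  11.08  89.26] F [ 0.1 -1.   5.6] M [ 0.34 -0.06 -0.01]
lin m [-0.0022, -0.0004, 0.004] rot [0.27, 3.06, -0.03]
t 7.7 at [556.8 -97.6 119.9] [179.72  11.08  89.26] F [ 0.1 -1.   5.6] M [ 0.34 -0.06 -0.01]
lin m [-0.0022, -0.0004, 0.0053] rot [0.27, 4.2, -0.03]
```

Emit:
servo_tool(fingers=[0.01,0.01,0.01], linear=[[-0.002,-0.0004,0.0005],[-0.002,-0.0004,0.0017],[-0.002,-0.0004,0.0017]], rotation=[[0,0,0],[0,1.5,0],[0,1.5,0]])

```text
time: 8.0
tool_pos: [556.5, -99.2, 118.7]
tcp_rot: [179.7, 9.6, 89.3]
ft_force: [0.2, 0.1, 4.9]
finger_gap: 15.7
grip_force: 99.1
```

```bash
python3 - <<'E'
from h import *
est()
for th in(.16,.14): go(pose(1,th),YH,th)
E
```

```text
th 0.168 h [18.7  0.1 58.7] s 0.1 under-neck z 61.4
t 8.0 at [556.5 -99.2 118.7] [179.72   9.62  89.33] F [0.2 0.1 4.9] M [ 0.54 -0.1   0.04]
lin m [-0.0008, -0.0001, 0.0012] rot [0.28, 0.45, 0.03]
t 8.0 at [556.5 -99.2 118.7] [179.72   9.62  89.33] F [0.2 0.1 4.9] M [ 0.54 -0.1   0.04]
lin m [-0.0009, -0.0001, 0.0025] rot [0.28, 1.6, 0.03]
```

Emit:
servo_tool(fingers=[0.01,0.01,0.01], linear=[[-0.0007,0,0.0008],[-0.0007,0,0.0016],[-0.0007,0,0.0016]], rotation=[[0,0.8,0],[0,1.6,0],[0,1.6,0]])

```text
time: 8.3
tool_pos: [556.4, -99.8, 117.0]
tcp_rot: [179.7, 8.0, 89.3]
ft_force: [1.4, 2.1, 5.3]
finger_gap: 15.6
grip_force: 99.0
```

```bash
python3 - <<'E'
from h import *
est()
for th in(.12,.1): go(pose(1,th),YH,th)
E
```

```text
th 0.140 h [19.3  0.1 57. ] s 0.3 under-neck z 58.1
t 8.3 at [556.4 -99.8 117. ] [179.74   8.03  89.35] F [1.4 2.1 5.3] M [ 0.82 -0.13 -0.01]
lin m [-0.0007, -0.0001, 0.0019] rot [0.27, 1.15, 0.05]
t 8.3 at [556.4 -99.8 117. ] [179.74   8.03  89.35] F [1.4 2.1 5.3] M [ 0.82 -0.13 -0.01]
lin m [-0.0008, -0.0001, 0.0032] rot [0.27, 2.3, 0.05]
```

Emit:
servo_tool(fingers=[0.01,0.01,0.01], linear=[[-0.0007,0,0.0005],[-0.0007,0,0.0009],[-0.0007,0,0.0009]], rotation=[[0,0.6,0],[0,1.2,0],[0,1.2,0]])

```text
time: 8.6
tool_pos: [556.0, -100.7, 115.7]
tcp_rot: [179.8, 6.9, 89.4]
ft_force: [0.9, 3.1, 5.3]
finger_gap: 15.7
grip_force: 99.0
```

```bash
python3 - <<'E'
from h import *
est()
for th in(.1,.08): go(pose(1,th),YH,th)
E
```

```text
th 0.120 h [20.2 -0.3 55.7] s 1.0 under-neck z 55.6
t 8.6 at [ 556.  -100.7  115.7] [179.8    6.85  89.37] F [0.9 3.1 5.3] M [ 0.98 -0.2   0.03]
lin m [-0.0, 0.0003, 0.0019] rot [0.21, 1.12, 0.07]
t 8.6 at [ 556.  -100.7  115.7] [179.8    6.85  89.37] F [0.9 3.1 5.3] M [ 0.98 -0.2   0.03]
lin m [-0.0001, 0.0003, 0.0031] rot [0.21, 2.27, 0.07]
```

Emit:
servo_tool(fingers=[0.01,0.01,0.01], linear=[[0,0,0.0005],[0,0,0.0009],[0,0,0.0009]], rotation=[[0,0.6,0],[0,1.2,0],[0,1.2,0]])

```text
time: 8.9
tool_pos: [555.8, -101.3, 114.7]
tcp_rot: [179.8, 5.7, 89.4]
ft_force: [1.5, 2.6, 4.7]
finger_gap: 16.1
grip_force: 98.9
```

```bash
python3 - <<'E'
from h import *
est()
for th in(.1,.08): go(pose(1,th),YH,th)
E
```

```text
th 0.099 h [20.8 -0.5 54.7] s 1.3 under-neck z 53.3
t 8.9 at [ 555.8 -101.3  114.7] [179.83   5.66  89.36] F [1.5 2.6 4.7] M [ 0.74 -0.31  0.01]
lin m [0.0004, 0.0005, 0.0007] rot [0.18, -0.07, 0.06]
t 8.9 at [ 555.8 -101.3  114.7] [179.83   5.66  89.36] F [1.5 2.6 4.7] M [ 0.74 -0.31  0.01]
lin m [0.0003, 0.0005, 0.002] rot [0.18, 1.08, 0.06]
```

Emit:
servo_tool(fingers=[0.01,0.01,0.01], linear=[[0.0003,0.0003,0.0006],[0.0003,0.0003,0.0011],[0.0003,0.0003,0.0011]], rotation=[[0,0.6,0],[0,1.2,0],[0,1.2,0]])

```text
time: 9.2
tool_pos: [555.9, -101.4, 113.5]
tcp_rot: [179.9, 4.5, 89.4]
ft_force: [0.7, -0.9, 3.1]
finger_gap: 15.6
grip_force: 98.8
```

```bash
python3 - <<'E'
from h import *
est()
for th in(.08,.06): go(pose(1,th),YH,th)
E
```

```text
th 0.078 h [20.9 -0.4 53.5] s 1.2 under-neck z 50.9
t 9.2 at [ 555.9 -101.4  113.5] [179.85   4.48  89.35] F [ 0.7 -0.9  3.1] M [ 0.12 -0.03  0.03]
lin m [0.0003, 0.0004, 0.0008] rot [0.15, -0.1, 0.05]
t 9.2 at [ 555.9 -101.4  113.5] [179.85   4.48  89.35] F [ 0.7 -0.9  3.1] M [ 0.12 -0.03  0.03]
lin m [0.0002, 0.0004, 0.0021] rot [0.15, 1.04, 0.05]
```

Emit:
servo_tool(fingers=[0.01,0.01,0.01], linear=[[0.0002,0.0003,0.001],[0.0002,0.0003,0.0018],[0.0002,0.0003,0.0018]], rotation=[[0,0.6,0],[0,1.2,0],[0,1.2,0]])

```text
time: 9.5
tool_pos: [556.4, -101.1, 111.7]
tcp_rot: [179.8, 3.3, 89.4]
ft_force: [-1.0, -1.6, 5.3]
finger_gap: 15.9
grip_force: 99.0
```

```bash
python3 - <<'E'
from h import *
est()
for th in(.06,.04): go(pose(1,th),YH,th)
from bench import r
s=r.snapshot("side");st=r.sense();p=st["tool_pos"];Rm=Ro.from_euler('xyz',st["tcp_rot"],degrees=True)
print("tail,neck,bowl near-right top corner, bottom",*[proj(s,p+Rm.apply(d)).tolist() for d in((102,0,1.3),(-60,0,1.3),(-175,-32,-4.7),(-175,-32,35),(-85,-32,-4.7),(-85,-32,35))])
a=s["frame"][105:205,240:340,::-1]
cv2.imwrite("pics/c6.png",cv2.resize(cv2.convertScaleAbs(a,alpha=1.2),None,fx=6,fy=6,interpolation=cv2.INTER_CUBIC))
E
```

```text
th 0.057 h [20.6  0.  51.7] s 0.8 under-neck z 47.8
t 9.5 at [ 556.4 -101.1  111.7] [179.84   3.26  89.36] F [-1.  -1.6  5.3] M [0.15 0.03 0.02]
lin m [-0.0002, -0.0, 0.0003] rot [0.17, -0.18, 0.06]
t 9.5 at [ 556.4 -101.1  111.7] [179.84   3.26  89.36] F [-1.  -1.6  5.3] M [0.15 0.03 0.02]
lin m [-0.0002, -0.0, 0.0016] rot [0.17, 0.97, 0.06]
tail,neck,bowl near-right top corner, bottom [258.5, 193.4] [285.5, 165.8] [310.1, 150.3] [309.3, 157.9] [296.7, 164.3] [296.2, 171.8]
```

View pics/c6.png

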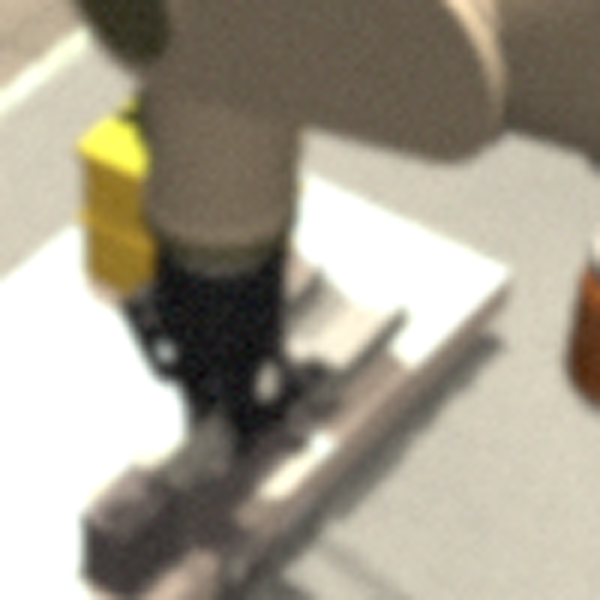

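The last picture shows the bowl's near far corner at crop (408,312), px (308,157), about 6 px below the prediction for a rigid grip. I'm checking whether the same offset was there before contact.

```bash
python3 - <<'E'
from h import *
s=pickle.load(open("s2.pkl","rb"))
def pr(p,e,off):
    Rm=Ro.from_euler('xyz',e,degrees=True)
    P=np.array(p)
    print(*[proj(s,P+Rm.apply(d)).tolist() for d in((-175,-32,-4.7),(-175,-32,35),(-85,-32,-4.7),(-85,-32,35))])
pr([426.8,-50.1,182.8],[-179.8,17.1,89.9],0)
# initial lying scoop
O=np.array([428,-29.5,0]);s0=pickle.load(open("side0.pkl","rb"))
for x,y,z in((195,-32,40),(195,-32,0),(105,-32,40),(105,-32,0),(195,32,40)): print((x,y,z),(proj(s0,O+[y,-x,z])-[240,150])*6)
E
```

```text
[337.3, 148.9] [337.3, 155.7] [323.2, 169.1] [323.5, 175.5]
(195, -32, 40) [539.4 232.8]
(195, -32, 0) [530.4 276.6]
(105, -32, 40) [464.4 320.4]
(105, -32, 0) [456.6 364.2]
(195, 32, 40) [450.  188.4]
```

The far bowl corner at px (308,157) matches the predicted bottom corner (309,158) with the same small offset as at the start. The grip hasn't slipped and the neck is already down between the jaws. I'm pressing on gently.

Emit:
servo_tool(fingers=[0.01,0.01,0.01], linear=[[0,0,0.0008],[0,0,0.0016],[0,0,0.0016]], rotation=[[0,0.6,0],[0,1.2,0],[0,1.2,0]])

```text
time: 9.85
tool_pos: [556.5, -101.0, 110.1]
tcp_rot: [179.8, 2.1, 89.4]
ft_force: [-0.7, -1.3, 4.0]
finger_gap: 16.1
grip_force: 98.9
```

```bash
python3 - <<'E'
from h import *
est()
for th in(.02,.0): go(pose(1,th),YH,th)
E
```

```text
th 0.036 h [20.5  0.1 50.1] s 0.5 under-neck z 45.0
t 9.85 at [ 556.5 -101.   110.1] [179.82   2.05  89.37] F [-0.7 -1.3  4. ] M [ 0.29 -0.04 -0.07]
lin m [-0.0005, -0.0001, 0.0013] rot [0.18, 0.91, 0.07]
t 9.85 at [ 556.5 -101.   110.1] [179.82   2.05  89.37] F [-0.7 -1.3  4. ] M [ 0.29 -0.04 -0.07]
lin m [-0.0004, -0.0001, 0.0026] rot [0.18, 2.05, 0.07]
```

Emit:
servo_tool(fingers=[0.01,0.01,0.01], linear=[[-0.0003,0,0.0007],[-0.0003,0,0.0014],[-0.0003,0,0.0014]], rotation=[[0,0.5,0],[0,1.0,0],[0,1.0,0]])

```text
time: 10.15
tool_pos: [556.6, -101.0, 109.4]
tcp_rot: [179.8, 1.0, 89.4]
ft_force: [-1.7, 1.0, 8.0]
finger_gap: 16.0
grip_force: 99.7
```

Emit:
servo_tool(fingers=[0.01,0.01,0.01], linear=[[-0.0003,0,0.0006],[-0.0003,0,0.0012],[-0.0003,0,0.0012]], rotation=[[0,0.5,0],[0,1.0,0],[0,1.0,0]])

```text
time: 10.45
tool_pos: [556.8, -101.2, 109.3]
tcp_rot: [179.8, 0.0, 89.4]
ft_force: [-6.1, 3.3, 17.3]
finger_gap: 15.6
grip_force: 100.6
```

```bash
python3 - <<'E'
from h import *
est()
go(pose(1,0),YH,0)
E
```

```text
th 0.001 h [20.7  0.5 49.3] s 0.7 under-neck z 42.0
t 10.45 at [ 556.8 -101.2  109.3] [1.7979e+02 3.0000e-02 8.9400e+01] F [-6.1  3.3 17.3] M [ 0.57  1.03 -0.04]
lin m [-0.0003, -0.0005, 0.0017] rot [0.21, 0.03, 0.1]
```

Emit:
servo_tool(fingers=[0.01,0.01,0.01], linear=[[0,-0.0005,-0.001],[0,-0.0005,-0.002],[0,-0.0005,-0.002]], rotation=[[0,0,0],[0,0,0],[0,0,0]])

```text
time: 10.75
tool_pos: [555.8, -101.3, 109.4]
tcp_rot: [179.8, 0.1, 89.4]
ft_force: [0.4, 1.5, 3.7]
finger_gap: 15.6
grip_force: 98.8
```

```bash
python3 - <<'E'
from h import *
est()
go(pose(1,0),YH,0)
E
```

```text
th 0.001 h [20.8 -0.5 49.4] s 0.8 under-neck z 42.2
t 10.75 at [ 555.8 -101.3  109.4] [1.7984e+02 7.0000e-02 8.9410e+01] F [0.4 1.5 3.7] M [ 0.21 -0.02  0.04]
lin m [-0.0002, 0.0005, 0.0018] rot [0.16, 0.07, 0.11]
```

Emit:
servo_tool(fingers=[0.01,0.01,0.01], linear=[[0,0,0.0005],[0,0,0.001],[0,0,0.001]], rotation=[[0,0.8,0],[0,1.6,0],[0,1.6,0]])

```text
time: 11.05
tool_pos: [556.2, -101.6, 109.4]
tcp_rot: [179.8, -1.6, 89.4]
ft_force: [-1.1, 3.6, 10.0]
finger_gap: 16.0
grip_force: 99.8
```

```bash
python3 - <<'E'
from h import *
est()
go(pose(1,0),YH,0)
E
```

```text
th -0.027 h [21.1 -0.1 49.4] s 1.1 under-neck z 40.5
t 11.05 at [ 556.2 -101.6  109.4] [179.8   -1.56  89.39] F [-1.1  3.6 10. ] M [ 0.08  0.4  -0.14]
lin m [0.0, 0.0001, 0.0018] rot [0.2, -1.56, 0.09]
```

Emit:
servo_tool(fingers=[0.01,0.01,0.01], linear=[[0,0,-0.001],[0,0,-0.002],[0,0,-0.002]], rotation=[[0,-1.5,0],[0,-3,0],[0,-3,0]])

```text
time: 11.35
tool_pos: [555.7, -101.2, 110.3]
tcp_rot: [179.9, 1.6, 89.4]
ft_force: [1.0, -1.2, 1.2]
finger_gap: 16.2
grip_force: 98.5
```

```bash
python3 - <<'E'
from h import *
est()
go(pose(1,0),YH,0)
E
```

```text
th 0.027 h [20.7 -0.6 50.3] s 0.8 under-neck z 44.6
t 11.35 at [ 555.7 -101.2  110.3] [179.86   1.56  89.44] F [ 1.  -1.2  1.2] M [ 0.1  -0.04 -0.02]
lin m [-0.0002, 0.0006, 0.0027] rot [0.14, 1.56, 0.15]
```

Emit:
servo_tool(fingers=[0.01,0.01,0.01,0.01], linear=[[0,0,0.001],[0,0,0.002],[0,0,0.003],[0,0,0.003]], rotation=[[0,1.5,0],[0,3,0],[0,4.5,0],[0,4.5,0]])

```text
time: 11.75
tool_pos: [556.5, -101.6, 109.2]
tcp_rot: [179.7, -3.2, 89.4]
ft_force: [-4.0, 6.5, 14.3]
finger_gap: 16.1
grip_force: 100.6
```

```bash
python3 - <<'E'
from h import *
est()
go(pose(1,0),YH,0)
E
```

```text
th -0.056 h [21.1  0.2 49.2] s 1.3 under-neck z 38.6
t 11.75 at [ 556.5 -101.6  109.2] [179.75  -3.2   89.37] F [-4.   6.5 14.3] M [ 0.55  0.7  -0.26]
lin m [0.0, -0.0002, 0.0017] rot [0.25, -3.2, 0.07]
```

Emit:
servo_tool(fingers=[0.01,0.01,0.01,0.01], linear=[[0,0,-0.0015],[0,0,-0.003],[0,0,-0.004],[0,0,-0.004]], rotation=[[0,0,0],[0,0,0],[0,0,0],[0,0,0]])

```text
time: 12.15
tool_pos: [555.5, -102.0, 110.7]
tcp_rot: [179.9, -3.1, 89.4]
ft_force: [2.8, 0.6, -3.5]
finger_gap: 15.7
grip_force: 98.0
```

```bash
python3 - <<'E'
from h import *
est()
go(pose(1,0),YH,0)
E
```

```text
th -0.053 h [21.5 -0.9 50.7] s 1.6 under-neck z 40.2
t 12.15 at [ 555.5 -102.   110.7] [179.89  -3.06  89.39] F [ 2.8  0.6 -3.5] M [-0.13 -0.29 -0.1 ]
lin m [0.0003, 0.0009, 0.0032] rot [0.11, -3.06, 0.08]
```

Emit:
servo_tool(fingers=[0.01,0.01,0.01,0.01], linear=[[0,0,0],[0,0,0],[0,0,0],[0,0,0]], rotation=[[0,-1.5,0],[0,-3,0],[0,-3.0,0],[0,-3.0,0]])

```text
time: 12.55
tool_pos: [555.6, -101.4, 111.3]
tcp_rot: [179.9, -0.0, 89.4]
ft_force: [0.6, -0.5, -6.4]
finger_gap: 15.7
grip_force: 97.9
```

```bash
python3 - <<'E'
from h import *
est()
go(pose(1,0),YH,0)
E
```

```text
th -0.000 h [21.  -0.7 51.3] s 1.0 under-neck z 44.0
t 12.55 at [ 555.6 -101.4  111.3] [ 1.7987e+02 -1.0000e-02  8.9450e+01] F [ 0.6 -0.5 -6.4] M [ 0.25 -0.11 -0.01]
lin m [-0.0001, 0.0007, 0.0037] rot [0.13, -0.01, 0.15]
```

Tugged upward at level, the scoop holds down with 6.4 N shared between the hood and the neck. It is retained, so I'm relaxing, releasing and retreating.

Emit:
servo_tool(fingers=[0.01,0.01,0.035,0.035,0.035,0.035,0.035], linear=[[0,0,0.002],[0,0,0.002],[0,0,0.002],[0,0,0.002],[0,0,0.002],[0,0,0.002],[0,0,0.002]], rotation=[[0,0,0],[0,0,0],[0,0,0],[0,0,0],[0,0,0],[0,0,0],[0,0,0]])

```text
time: 13.25
tool_pos: [556.0, -102.0, 109.7]
tcp_rot: [179.8, 0.0, 89.4]
ft_force: [-0.2, 0.3, -0.4]
finger_gap: 35.1
grip_force: 0.0
```

Emit:
servo_tool(fingers=[0.04,0.04,0.04,0.04,0.04,0.04,0.04,0.04,0.04,0.04], linear=[[0,0,-0.015],[0,0,-0.035],[0,0,-0.07],[0,0,-0.11],[0,0,-0.15],[0,-0.05,-0.18],[0,-0.1,-0.18],[0,-0.15,-0.18],[0,-0.15,-0.18],[0,-0.15,-0.18]], rotation=[[0,0,0],[0,0,0],[0,0,0],[0,0,0],[0,0,0],[0,0,0],[0,0,0],[0,0,0],[0,0,0],[0,0,0]])

```text
time: 14.25
tool_pos: [404.8, -100.5, 290.8]
tcp_rot: [179.6, 0.1, 89.3]
ft_force: [0.4, -0.5, 0.9]
finger_gap: 39.9
grip_force: 0.0
```

```bash
python3 - <<'E'
from h import *
from bench import r
print(r.sense()["ft_force"],r.sense()["tool_pos"])
s=r.snapshot("side");pickle.dump(s,open("s9.pkl","wb"))
for sv in(1,12):
  print([ (k,proj(s,H0+HR.apply([sv+x,y,12+z])).tolist()) for k,x,y,z in(("farnearbot",195,32,0),("farnearbot-",195,-32,0),("back",105,-32,0),("tail",-82,0,40),("mid",10,0,40),("neck",80,0,40))])
# steel-bright profile: print gray patch along handle predicted
g=cv2.cvtColor(s["frame"],cv2.COLOR_RGB2GRAY)
for x in(-30,-10,20,50,66,75,80,85,94,100):
  u,v=proj(s,H0+HR.apply([1+x,0,52])); row=[int(g[int(round(v))+k,int(round(u))+k]) for k in range(-7,8)]
  print(x,(u,v),row)
E
```

```text
[ 0.43925214 -0.50631647  0.90640007] [ 404.81276478 -100.48595611  290.80862872]
[('farnearbot', [294.9, 154.3]), ('farnearbot-', [308.8, 161.0]), ('back', [295.9, 174.0]), ('tail', [258.6, 191.9]), ('mid', [274.3, 176.8]), ('neck', [285.5, 166.1])]
[('farnearbot', [296.5, 152.8]), ('farnearbot-', [310.4, 159.5]), ('back', [297.5, 172.3]), ('tail', [260.5, 190.0]), ('mid', [276.1, 175.1]), ('neck', [287.3, 164.5])]
-30 (np.float64(267.6), np.float64(183.2)) [225, 224, 226, 226, 224, 218, 198, 192, 172, 120, 102, 89, 68, 64, 83]
-10 (np.float64(271.0), np.float64(180.0)) [223, 227, 224, 226, 224, 217, 201, 192, 185, 136, 101, 92, 66, 60, 80]
20 (np.float64(276.0), np.float64(175.3)) [224, 226, 224, 224, 224, 221, 207, 195, 185, 143, 104, 90, 64, 63, 82]
50 (np.float64(280.8), np.float64(170.6)) [205, 219, 224, 226, 224, 219, 200, 189, 168, 108, 64, 52, 59, 64, 82]
66 (np.float64(283.3), np.float64(168.2)) [153, 162, 192, 220, 224, 213, 181, 172, 175, 137, 80, 68, 74, 72, 82]
75 (np.float64(284.8), np.float64(166.9)) [154, 171, 206, 208, 170, 123, 112, 138, 113, 72, 65, 71, 68, 66, 75]
80 (np.float64(285.5), np.float64(166.1)) [154, 170, 191, 170, 115, 88, 114, 131, 93, 63, 72, 77, 74, 73, 70]
85 (np.float64(286.3), np.float64(165.4)) [150, 159, 178, 171, 124, 93, 108, 137, 122, 82, 74, 78, 77, 79, 72]
94 (np.float64(287.7), np.float64(164.0)) [152, 164, 174, 141, 117, 124, 162, 173, 157, 123, 85, 80, 81, 82, 77]
100 (np.float64(288.6), np.float64(163.2)) [152, 162, 167, 127, 108, 130, 163, 180, 175, 141, 100, 90, 83, 80, 83]
```

The numeric profile shows the handle along the home line at full length, with the dark jaws on both sides of the neck at x=75 to 85. It is seated and level, so I'm handing in.

```bash
python3 -c "
from bench import r
print(r.hand_in())"
```

```text
the job is handed in; nothing more can be done
None
```

The scoop is in the holder, tail under the hood and neck pressed in between the clip's jaws, and I let go and handed in after about 14 s of robot time. I felt no distinct snap, but an upward tug met about 6 N of resistance. The last side-camera check showed the handle level along its home line. The hand-in returned no verdict.

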